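# Ready the dark viewing box: shut the door, hold the flap balanced

### The arm

A 6-joint arm with a two-finger parallel gripper is mounted at the origin on a cart in front of the work surface, level with it; the furniture and walls round the work are solid. World frame = base frame: x ahead of the robot, y to its left, z up, the work surface at z = 0. Lengths are in m, angles in rad, forces in N, time in s.
With the tool pointing down it reaches from about 0.25 to 0.775 m from the base axis. Payload 4 kg.
Tool frame: the origin (TCP) lies between the finger pads; the fingertips stand 22 mm ahead of it and the grasp point (between the pads) lies 3 mm ahead of it (bot.tip_extent is the distance from the TCP to the fingertips, in m); z points along the fingers, y is the line along which they close (so a half turn about z gives the same grasp; the last joint's range is limited). The gripper opens to 94 mm and grips with 3 to 60 N. Pads are 16 mm wide; open, the fingers measure 119 mm over their backs; the gripper's body (75 mm by 177 mm) begins 78 mm behind the grasp point.
Start: joints at [-0.103, 0.087, 1.371, -0, 1.684, -0.103], TCP at [0.55, -0, 0.228] pointing down, gripper open.
Joint ranges: [-3.1, 3.1], [-0.76, 2.03], [0.27, 2.55], [-1.08, 4.22], [0.17, 2.65], [-2.57, 2.57]. Speed limits (rad/s): [2.79, 2.79, 3.14, 3.14, 3.14, 3.14].

### API

Orientations are given as a 3x3 rotation matrix whose columns are the frame's x, y, z axes.
In Python, from workcell import read_state, snapshot, bot gives the robot as it stands.
- The arm moves only by the tool move_arm, never from a script. Its argument "deltas" is a list that holds one entry, the list of rows, each a list of 5 numbers: the opening, from 0 (shut) to 1 (fully open), then the shift along the tool's x, y, z in mm, then the turn about the tool's z in degrees. A call has 1 to 10 rows; each row shifts and turns the commanded pose from where the row before left it, along the tool's axes as they then stand; what a row does not reach is not made up. A row lasts 1/12 s, in which the tool goes at most 41.7 mm and 7.16 degrees, less where a joint would pass 70% of its speed; a pose out of reach is approached as far as the arm can. A call with a gripper value outside its range is refused whole. The fingers move at their own pace and stop on an object; the grip force is fixed at half the most. Time passes only in rows, so rows that do not move let the fingers close. It gives the time, the measured TCP pose, the force, the opening and the grip force at its end, in the units of the state.
- read_state(): the state, without advancing time (a new reading comes with each control period).
- snapshot(name): name is "scene" or "side" or "wrist"; returns a dict with "frame" (384x512x3 uint8, red, green, blue), "z_map" (384x512 float32, m along the optical axis (not along the pixel's ray), 0 where there is no reading), "camera_matrix" (3x3 intrinsics, pixels), "extrinsics" (4x4, takes a point from world to camera coordinates). Camera axes: x right, y up, looking along -z (the intrinsics and any distortion apply to the point x, -y, -z); pixel columns grow to the right and rows downward; lengths in m; the calibration is good to about 2 mm. A picture is of the moment at which its call begins.
- bot.sign_off(): hands the job in; it is judged then, once.
The state is a dict: "time": time; "joint_positions": joint angles; "joint_velocities": joint speeds; "joint_efforts": joint torques, N m; "tcp_pos": TCP position; "ee_rot": TCP orientation; "wrist_force": force on the tool from outside, world axes, zero at the start; "moment": the same for the moment, N m; "gripper_width": opening from 0.0 (shut) to 1.0 (fully open); "gripper_force": force on a finger pad.
Only numpy, scipy, OpenCV 4.12 (cv2) and the standard library are available. Lean on these libraries where they do the work, as an engineer would, in place of code of your own. Each camera call takes 0.05 s, during which the arm holds its last target. There are 200 camera calls.

### The job

Get the dark viewing box ready so that a colleague can look at the dish inside. First push its front door fully shut, until it seats on its catch, so that no room light gets in from the front; then take the wire handle of the light flap on top and swing the flap up until it stands upright on its hinge, in balance, shading the window from the ceiling lamps. The flap has no stay: never let it drop or go over backwards, and finish while still holding it upright by its handle, with the door still shut and the things around the box left where they are.

Things in the scene. Friction and masses are not known exactly. Their poses are not given: they have to be found in the camera images.
- viewbox: Dark viewing box: light grey sheet-metal housing, fixed, 180 deep x 240 wide x 115 high (mm). Origin: on the worktop, midway between its sides, 80 mm behind its front; x axis from its front (door side) to its back, y to its left seen from the front, z up. Place and yaw vary. On the rear of its top a dark hood, 110 deep x 150 wide x 47 high, rings the amber window; the front 65 mm are flat.
- door (a joint): Dark front door, 220 wide x 87 high, hinged upright at its left edge (+y). Rad: 0 shut, grows as its right edge swings out towards the robot; starts 0.2 to 0.36, stays where left. A sprung roller catch at the right edge touches at about 0.06, resists with about 7 N at the knob, is passed at about 0.02, then draws the door home to 0 and keeps it. A door resting on the roller is not shut.
- door_hinge (a point): Point on the door's upright hinge axis, 62 mm above the worktop, left end of the door.
- door_knob (a point): Centre of the front face of the door's round bright metal knob (22 mm diameter, 22 mm out from the door, does not turn), 62 mm above the worktop; along the door it is 187 mm from the hinge axis, and it stands 27 mm in front of the axis. Pushing here shuts the door. The flap's handle stays over the box's top, 25 mm behind the shut door's front face, 100 mm higher than the knob.
- flap (a joint): Light flap: dark plate 110 x 154 x 5 mm lying on the hood, hinged about a level axis at the hood's rear edge, parallel to the box's y. Rad: 0 lying level (its start), grows as its front edge swings up and back; 1.571 upright, its balance point; 2.15 leaning back on a stop. Hinge nearly frictionless: short of upright it falls shut, past it it falls back. 0.2 to 0.4 kg with handle.
- flap_hinge (a point): Middle of the flap's hinge axis, in the middle of the plate's thickness, 167 mm above the worktop, 98 mm behind the box's origin.
- flap_grip: Black grip sleeve, 12 mm diameter x 66 mm long, turning freely on the cross bar of the flap's U-shaped steel wire handle, so the gripper that pinches it may keep pointing down while the flap swings. The handle is stiff, fixed to the flap in its plane, 76 mm clear between its arms. Origin: middle of the sleeve; its y axis lies along the bar, parallel to the flap's hinge.
- flap_bar (a point): Middle of the handle's cross bar and of the sleeve: 158 mm from the hinge axis, 42 mm beyond the plate's edge. Flap down: 167 mm above the worktop, 51 mm above the box's top, 60 mm in front of the box's origin; fingers reach down before and behind the bar (at most 60 mm apart inside, to clear the plate). Flap upright: 325 mm above the worktop, straight above the hinge.
- tip_box: Bystander: pipette tip box with a blue-tinted lid, 89 x 122 x 71 mm, loose, standing to the left of the viewing box. Origin at the centre of its underside.
- spare_dish: Bystander: 61 mm petri dish, 15 mm high, loose, lying in front of the viewing box. Origin at the centre of its underside.
- forceps: Bystander: steel forceps 138 mm long, 9 mm high, loose, lying in front of the viewing box. Origin at the middle of its underside.

How it is judged:
By the outcome, as a careful person would: the job done as asked, in the order asked, and still so for the second after the job is handed in, while the arm keeps its last pose, push and grip.
It also fails if it takes over 64 s, if anything falls off the work surface, if the arm or the gripper's body presses on something with over 40 N, if the wrist force passes 120 N, or if a joint passes its speed limit or range.

## Working session

There is one attempt and no reset: what is moved stays moved. The work goes in short steps, Python scripts to look and compute and a tool call to move; the robot and the scene stay as the last step left them, time stands still between calls to the robot, and variables do not carry over. Pictures are saved under pics/ and viewed, at most 10 in all, crops included, and the job is handed in when it is done.

Besides the shell and the picture viewer there is one more tool, called in YAML: its name, and indented under it one key for each argument. move_arm: Moves the arm, as the interface text tells. Its arguments: {"type":"object","properties":{"deltas":{"type":"array"}},"required":["deltas"]}

```bash
mkdir -p pics; cat > h.py <<'E'
import numpy as np, cv2
from workcell import read_state, snapshot, bot
def cloud(s):
    """world xyz per pixel"""
    K=s["camera_matrix"];E=s["extrinsics"];d=s["z_map"]
    v,u=np.mgrid[:d.shape[0],:d.shape[1]]
    c=np.stack([(u-K[0,2])/K[0,0]*d,-(v-K[1,2])/K[1,1]*d,-d],-1)
    w=(c-E[:3,3])@E[:3,:3]
    w[d==0]=np.nan
    return w
E
python3 - <<'E'
from h import *
a=snapshot("scene");b=snapshot("side")
np.savez("s0.npz",scene=cloud(a),side=cloud(b),fs=a["frame"],fd=b["frame"])
cv2.imwrite("pics/scene0.png",a["frame"][...,::-1]);cv2.imwrite("pics/side0.png",b["frame"][...,::-1])
s=read_state();print(s["time"],s["tcp_pos"],s["ee_rot"],bot.tip_extent)
for q in(a,b):
    E=q["extrinsics"];print(-E[:3,:3].T@E[:3,3],np.round(q["camera_matrix"],1).tolist())
E
```

```text
0.1 [5.49549133e-01 3.70515974e-05 2.26437747e-01] [[ 2.20420084e-05  9.99998019e-01 -1.99018833e-03]
 [ 9.99999980e-01 -2.16453569e-05  1.99324814e-04]
 [ 1.99281341e-04 -1.99019269e-03 -9.99998000e-01]] 0.022
[-0.09490054 -0.41615301  0.84887221] [[385.9, 0.0, 262.8], [0.0, 385.9, 185.9], [0.0, 0.0, 1.0]]
[ 0.0325864  -0.50387117  0.71469765] [[356.8, 0.0, 257.6], [0.0, 356.8, 192.3], [0.0, 0.0, 1.0]]
```

View pics/scene0.png

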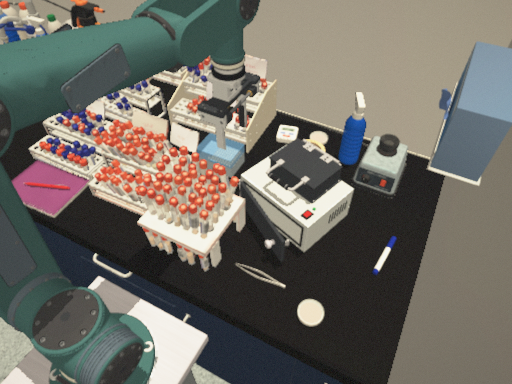

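View pics/side0.png

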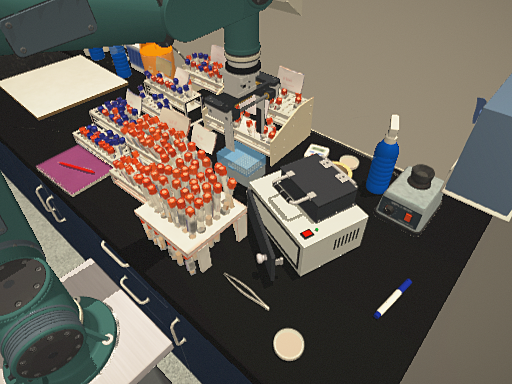

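The scene view shows the grey box with its dark hood and flap at about (300,190), and the handle at (280,170). The door stands ajar with its bright knob at (268,243). Forceps lie at (260,275), the dish at (311,313), and a tall tube rack is close on the left at (195,210). The side view agrees, with the knob at (262,259).

```bash
python3 - <<'E'
from h import *
z=np.load("s0.npz")
for n,f in(("scene","fs"),("side","fd")):
    P=z[n];F=z[f].astype(int);
    reg=np.zeros(P.shape[:2],bool)
    if n=="scene": reg[130:260,235:360]=1
    else: reg[145:285,240:375]=1
    def rect(m,name):
        p=P[m&reg][:,:2]; p=p[np.isfinite(p).all(1)]
        med=np.median(p,0); p=p[np.linalg.norm(p-med,axis=1)<.2]
        r=cv2.minAreaRect((p*1000).astype(np.float32)); print(n,name,len(p),np.round(r[0],1),np.round(r[1],1),round(r[2],2))
    Z=P[...,2]
    rect((abs(Z-.115)<.006)&(F.sum(-1)>300),"top")
    rect((abs(Z-.169)<.007)&(F.sum(-1)<220),"flap")
    b=(abs(Z-.167)<.012)&(F.sum(-1)>330)&reg
    print(np.round(P[b]*1000)[::6].tolist())
    # door dark points lower
    kn=(244,268) if n=="scene" else (259,262)
    print("knob",np.round(P[kn[0]-5:kn[0]+6:2,kn[1]-6:kn[1]+7:2]*1000).tolist())
E
```

```text
scene top 2404 [ 562.5 -178.3] [241.6 181.5] 71.71
scene flap 166 [ 565.3 -181. ] [152.2 157.8] 71.67
[[660.0, -131.0, 170.0], [651.0, -127.0, 168.0], [645.0, -124.0, 168.0], [658.0, -164.0, 174.0], [657.0, -162.0, 171.0], [655.0, -163.0, 169.0], [649.0, -163.0, 170.0], [656.0, -180.0, 171.0], [642.0, -163.0, 172.0], [649.0, -177.0, 172.0], [616.0, -119.0, 171.0], [643.0, -171.0, 171.0], [652.0, -187.0, 171.0], [635.0, -166.0, 171.0], [644.0, -179.0, 170.0], [650.0, -193.0, 171.0], [634.0, -172.0, 171.0], [641.0, -186.0, 171.0], [648.0, -200.0, 172.0], [634.0, -178.0, 171.0], [642.0, -194.0, 171.0], [592.0, -110.0, 172.0], [636.0, -188.0, 170.0], [646.0, -212.0, 172.0], [639.0, -204.0, 170.0], [645.0, -218.0, 172.0], [642.0, -217.0, 170.0], [641.0, -215.0, 166.0], [573.0, -102.0, 170.0], [637.0, -229.0, 172.0], [629.0, -224.0, 173.0], [639.0, -237.0, 171.0], [626.0, -223.0, 172.0], [634.0, -236.0, 171.0], [621.0, -219.0, 171.0], [629.0, -233.0, 170.0], [635.0, -247.0, 171.0], [622.0, -227.0, 170.0], [627.0, -241.0, 172.0], [560.0, -129.0, 174.0], [617.0, -226.0, 170.0], [626.0, -242.
[... 4386 characters left out ...]
0, 70.0], [397.0, -196.0, 70.0], [391.0, -207.0, 86.0]], [[384.0, -179.0, 61.0], [381.0, -187.0, 71.0], [384.0, -190.0, 71.0], [387.0, -193.0, 71.0], [392.0, -195.0, 67.0], [394.0, -199.0, 68.0], [391.0, -208.0, 80.0]], [[411.0, -154.0, 3.0], [379.0, -189.0, 69.0], [382.0, -192.0, 68.0], [386.0, -195.0, 66.0], [391.0, -196.0, 61.0], [399.0, -195.0, 52.0], [392.0, -207.0, 70.0]], [[406.0, -158.0, 3.0], [378.0, -189.0, 62.0], [380.0, -194.0, 63.0], [385.0, -195.0, 59.0], [419.0, -172.0, 3.0], [400.0, -194.0, 43.0], [390.0, -208.0, 67.0]], [[403.0, -161.0, 1.0], [407.0, -164.0, 0.0], [409.0, -168.0, 2.0], [412.0, -171.0, 1.0], [414.0, -176.0, 4.0], [400.0, -195.0, 36.0], [390.0, -208.0, 59.0]]]
```

```bash
cat >> h.py <<'E'
yaw=np.deg2rad(-18.4)
bx=np.array([np.cos(yaw),np.sin(yaw)]);by=np.array([-bx[1],bx[0]])
C=np.array([.5624,-.1782]);O=C-.010*bx
def W(x,y): return O+x*bx+y*by
H=W(-.080,.110)
def knob(a,out=0):
    """front-face centre at door angle a"""
    v=-(.027+out)*bx-.187*by; c,s=np.cos(-a),np.sin(-a)
    return H+np.array([c*v[0]-s*v[1],s*v[0]+c*v[1]])
E
python3 - <<'E'
from h import *
z=np.load("s0.npz")
print("H",H,"bar",W(-.06,0),"hinge",W(.098,0),"upright")
for a in(0,.06,.2,.24,.28,.32,.36):print(a,knob(a))
# obstacles in box frame, z>.10, outside box
hm={}
for n in("scene","side"):
    p=z[n].reshape(-1,3);p=p[np.isfinite(p).all(1)]
    q=p[:,:2]-O;X=q@bx;Y=q@by
    m=(X>-.35)&(X<.15)&(Y>-.25)&(Y<.3)&(p[:,2]>.02)
    for i,j,k in zip((X[m]//.03).astype(int),(Y[m]//.03).astype(int),p[m,2]): hm[i,j]=max(hm.get((i,j),0),k)
print("rows X(30mm), cols Y from -.24")
for i in range(-12,5): print("%5d"%(i*30)," ".join("%3d"%(1000*hm.get((i,j),0)) for j in range(-8,10)))
# door angle: door top edge/dark points below top
for n in("scene","side"):
    p=z[n].reshape(-1,3);q=p[:,:2]-O;X=q@bx;Y=q@by;Z=p[:,2]
    m=(X<-.10)&(X>-.16)&(Y<.0)&(Y>-.12)&(Z>.02)&(Z<.108)
    hx=q@bx+.08;hy=.110-q@by
    # plane line in hinge frame for points off the knob
    m2=m&(Z>.08); A=np.polyfit(hy[m2],-hx[m2],1);print(n,m2.sum(),"slope angle",np.arctan(A[0]),A)
E
```

```text
H [ 0.51172255 -0.04541523] bar [ 0.49597868 -0.15610457] hinge [ 0.64590109 -0.20597712] upright
0 [ 0.42707653 -0.21433252]
0.06 [ 0.41709989 -0.20895284]
0.2 [ 0.39520513 -0.19414885]
0.24 [ 0.38935057 -0.18937042]
0.28 [ 0.38369179 -0.1843617 ]
0.32 [ 0.37823782 -0.17913069]
0.36 [ 0.3729974  -0.17368577]
rows X(30mm), cols Y from -.24
 -360   0   0   0   0   0   0   0   0   0 599 601 602 598 194 197   0   0   0
 -330   0   0   0   0   0   0   0   0 104 584 597 598 594 202 204   0 103 109
 -300   0   0   0   0   0   0   0 102 201 548 590 591 590 212 207   0 102 116
 -270   0   0   0   0   0   0   0   0 206 208 580 586 587 581 571 217 106 168
 -240   0   0   0   0   0   0   0   0 206 207 575 587 587 579 579 218   0 170
 -210   0   0   0   0   0   0   0   0 103 211 580 580 578 580 579 221   0 110
 -180   0   0   0   0   0  75  73   0   0 213 583 583 217 562 572 219   0 108
 -150   0   0   0   0 107 108 107 108 103 207 584 586 347 347 562   0 106 156
 -120   0   0   0   0  74  70   0 108 108 108 108 581 473 554 553   0 178 180
  -90   0   0   0 116 123 122 174 175 174 173 119 571 501 486 426   0  48  74
  -60   0   0   0 112 123 122 174 174 175 173 119 562 503 402   0  74  75  75
  -30   0   0   0 116 120 173 174 171 172 175 172 552 544 441 346  75  75  75
    0   0   0   0 117 118 173 173 173 172 173 172 117 324 347 347 346  75  75
   30   0   0   0 118 118 172 172 173 172 172 172 116   0 345   0  73  74  72
   60   0   0   0 117 118 172 173 173 174 173 172 116 113   0   0   0 114 124
   90 464   0   0 114 117 173 173 173 174 174 172 115   0   0   0   0 106 123
  120 454   0   0   0   0   0   0   0   0   0   0   0   0   0   0   0   0 128
scene 289 slope angle 0.2513699229738211 [0.25680167 0.01078121]
side 295 slope angle 0.25592153712414983 [0.26165917 0.00968226]
```

move_arm:
  deltas:
    - [[1,0,0,-40,0],[1,0,0,-40,0],[1,-28,-27.3,0,0],[1,-28,-27.3,0,0],[1,-28,-27.3,0,0],[1,-28,-27.3,0,0],[1,-28,-27.3,0,0],[1,-28,-27.3,0,0],[1,-28,-27.3,0,0],[1,-28,-27.3,0,0]]

```text
time: 0.93
tcp_pos: [0.3299, -0.2247, 0.3071]
ee_rot: [[-0.001, 1.0, -0.0], [1.0, 0.001, 0.0], [0.0, -0.0, -1.0]]
wrist_force: [0.5, -0.0, -0.0]
gripper_width: 1.001
gripper_force: 0.0
```

move_arm:
  deltas:
    - [[1,0,0,0,-7.16],[1,0,0,0,-7.16],[1,0,0,0,-7.16],[1,0,0,0,-7.16],[1,0,0,0,-7.16],[1,0,0,0,-7.16],[1,0,0,0,-7.16],[1,0,0,0,-7.16],[1,0,0,0,-7.16],[1,0,0,0,-7.16]]

```text
time: 1.77
tcp_pos: [0.3314, -0.2238, 0.307]
ee_rot: [[-0.951, 0.31, -0.001], [0.31, 0.951, 0.001], [0.001, 0.0, -1.0]]
wrist_force: [0.2, -0.1, -0.3]
gripper_width: 0.999
gripper_force: 0.0
```

```bash
cat >> h.py <<'E'
def st(tgt=None):
    s=read_state();R=s["ee_rot"];p=s["tcp_pos"];q=p[:2]-O
    print("t%.2f"%s["time"],"tcp",np.round(p*1000,1),"box XY",np.round([q@bx*1000,q@by*1000],1),"tooly deg %.1f"%np.degrees(np.arctan2(R[1,1],R[0,1])),"tilt",np.round(R[:,2],3),"F",np.round(s["wrist_force"],1),"g %.3f %.1f"%(s["gripper_width"],s["gripper_force"]),"j6 %.2f"%s["joint_positions"][5])
    if tgt is not None: print("tool delta mm",np.round(R.T@(np.array(tgt)-p)*1000,1))
    return s
E
python3 - <<'E'
from h import *
st([*W(-.195,-.117),.074])
E
```

```text
t1.77 tcp [ 331.4 -223.8  307. ] box XY [-194.8 -116.2] tooly deg 72.0 tilt [-0.001  0.001 -1.   ] F [ 0.2 -0.1 -0.3] g 0.999 0.0 j6 -1.99
tool delta mm [  0.   -0.9 233. ]
```

move_arm:
  deltas:
    - [[1,0,0,30,0],[1,0,0,30,0],[1,0,0,30,0],[1,0,0,30,0],[1,0,0,30,0],[1,0,0,30,0],[1,0,0,25,0],[1,0,0,20,0],[1,0,0,8,0],[1,0,0,0,0]]

```text
time: 2.6
tcp_pos: [0.3301, -0.2226, 0.0721]
ee_rot: [[-0.949, 0.316, -0.004], [0.316, 0.949, 0.004], [0.005, 0.002, -1.0]]
wrist_force: [0.7, 0.0, 0.2]
gripper_width: 0.996
gripper_force: 0.0
```

```bash
python3 - <<'E'
from h import *
st([*W(-.165,-.115),.074])
a=snapshot("side")
cv2.imwrite("pics/side1.png",cv2.resize(a["frame"][150:330,180:380,::-1],None,fx=3,fy=3))
E
```

```text
t2.60 tcp [ 330.1 -222.6   72.1] box XY [-196.4 -115.5] tooly deg 71.6 tilt [-0.004  0.004 -1.   ] F [0.7 0.  0.2] g 0.996 0.0 j6 -1.99
tool delta mm [-31.4   0.5  -2.1]
```

View pics/side1.png

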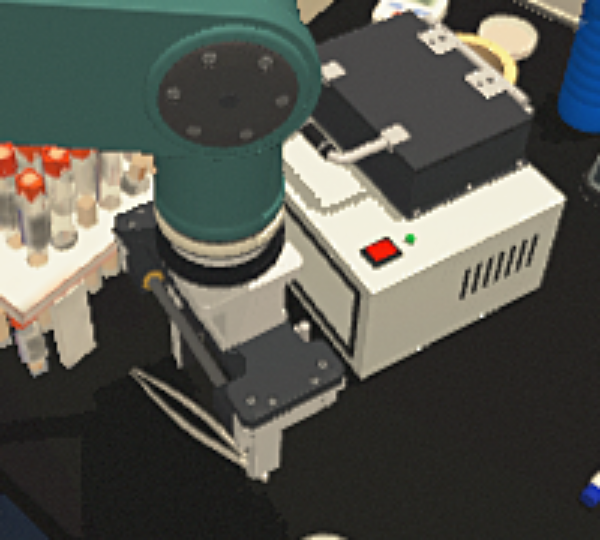

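The gripper is in front of the door, clear of the rack, and hides the knob. The forceps lie beneath it. I'll push now, watching the force.

move_arm:
  deltas:
    - [[1,-8,0,0,0],[1,-8,0,0,0],[1,-6,0,0,0],[1,-6,0,0,0],[1,-6,-1,0,0],[1,-6,-2,0,0],[1,-6,-2,0,0],[1,-6,-2,0,0]]

```text
time: 3.32
tcp_pos: [0.3793, -0.2474, 0.0744]
ee_rot: [[-0.949, 0.316, -0.0], [0.316, 0.949, 0.0], [0.0, 0.0, -1.0]]
wrist_force: [-0.5, -0.6, 0.1]
gripper_width: 1.0
gripper_force: 0.1
```

```bash
python3 - <<'E'
from h import *
st([*W(-.115,-.130),.074])
E
```

```text
t3.32 tcp [ 379.3 -247.4   74.4] box XY [-141.9 -123.5] tooly deg 71.6 tilt [-0.  0. -1.] F [-0.5 -0.6  0.1] g 1.000 0.1 j6 -1.95
tool delta mm [-26.9  -6.5   0.4]
```

move_arm:
  deltas:
    - [[1,-4,-1.2,0,0],[1,-4,-1.2,0,0],[1,-4,-1.2,0,0],[1,-3,-0.8,0,0],[1,-3,-0.8,0,0],[1,-2,-0.5,0,0]]

```text
time: 3.82
tcp_pos: [0.3961, -0.2589, 0.0745]
ee_rot: [[-0.949, 0.316, -0.0], [0.316, 0.949, 0.0], [0.0, 0.0, -1.0]]
wrist_force: [-3.4, 1.1, 1.6]
gripper_width: 0.997
gripper_force: 2.1
```

```bash
python3 - <<'E'
from h import *
st([*W(-.115,-.130),.074])
E
```

```text
t3.82 tcp [ 396.1 -258.9   74.5] box XY [-122.3 -129.1] tooly deg 71.6 tilt [-0.  0. -1.] F [-3.4  1.1  1.6] g 0.997 2.1 j6 -1.95
tool delta mm [-7.3 -0.9  0.5]
```

Contact, at about the catch. I'll continue in small steps.

move_arm:
  deltas:
    - [[1,-2,0,0,0],[1,-2,0,0,0],[1,-2,0,0,0],[1,0,0,0,0]]

```text
time: 4.15
tcp_pos: [0.3966, -0.259, 0.0744]
ee_rot: [[-0.95, 0.313, -0.013], [0.313, 0.95, 0.004], [0.014, 0.0, -1.0]]
wrist_force: [-15.3, 3.1, 11.5]
gripper_width: 1.002
gripper_force: 7.9
```

move_arm:
  deltas:
    - [[1,-2,0,0,0],[1,0,0,0,0]]

```text
time: 4.32
tcp_pos: [0.3967, -0.2591, 0.0744]
ee_rot: [[-0.95, 0.313, -0.017], [0.313, 0.95, 0.006], [0.018, 0.0, -1.0]]
wrist_force: [-20.5, 3.5, 15.2]
gripper_width: 0.994
gripper_force: 10.3
```

move_arm:
  deltas:
    - [[1,-2,0,0,0],[1,0,0,0,0]]

```text
time: 4.48
tcp_pos: [0.3969, -0.2591, 0.0744]
ee_rot: [[-0.95, 0.312, -0.021], [0.312, 0.95, 0.007], [0.023, 0.0, -1.0]]
wrist_force: [-25.1, 5.2, 18.5]
gripper_width: 1.003
gripper_force: 12.8
```

```bash
python3 - <<'E'
from h import *
st([*W(-.115,-.130),.074])
E
```

```text
t4.48 tcp [ 396.9 -259.1   74.4] box XY [-121.5 -129. ] tooly deg 71.8 tilt [-0.021  0.007 -1.   ] F [-25.1   5.2  18.5] g 1.003 12.8 j6 -1.94
tool delta mm [-6.5 -1.   0.2]
```

```bash
python3 - <<'E'
from h import *
im=[]
for n,(r,c) in dict(side=(165,200),scene=(135,190)).items():
    a=snapshot(n);im.append(cv2.resize(a["frame"][r:r+130,c:c+130,::-1],(400,400),interpolation=cv2.INTER_CUBIC))
cv2.imwrite("pics/push1.png",np.hstack(im))
E
```

```text
(no output)
```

View pics/push1.png

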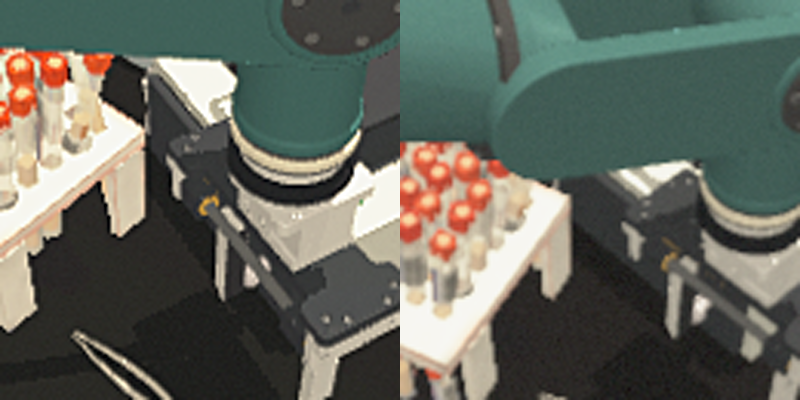

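```bash
python3 - <<'E'
from h import *
s=st();print("moment",s["moment"],np.array(s["ee_rot"]).T@s["moment"], s["ee_rot"].T@s["wrist_force"])
for n in("scene","side"):
    a=snapshot(n);p=cloud(a).reshape(-1,3);F=a["frame"].reshape(-1,3).astype(int).sum(1)
    q=p[:,:2]-O;X=q@bx*1000;Y=q@by*1000;Z=p[:,2]*1000
    m=(X>-170)&(X<-70)&(Y>-120)&(Y<115)&(Z>20)&(Z<112)
    # door top/face: per-Y bins, dark
    for y0 in range(-120,115,20):
        k=m&(F<200)&(Y>=y0)&(Y<y0+20)
        if k.sum()>3:print(n,"dark",y0,k.sum(),"X",np.round(np.percentile(X[k],[5,50,95])),"Z",np.round(np.percentile(Z[k],[5,50,95])))
    k=m&(F>330)&(X<-88)
    print(np.c_[X,Y,Z,F][k].round().astype(int)[::3].tolist())
E
```

```text
t4.58 tcp [ 396.9 -259.1   74.4] box XY [-121.5 -129. ] tooly deg 71.8 tilt [-0.021  0.007 -1.   ] F [-24.8   6.1  18.5] g 0.995 12.8 j6 -1.94
moment [1.94971864 4.06729832 1.30496064] [-0.55321269  4.47291102 -1.31691436] [ 25.88455361  -1.96969986 -17.973331  ]
scene dark -120 66 X [-92. -90. -85.] Z [25. 50. 94.]
scene dark -100 113 X [-124.  -91.  -89.] Z [ 25.  62. 100.]
scene dark -80 43 X [-124.  -91.  -90.] Z [25. 82. 98.]
scene dark -40 25 X [-92. -91. -89.] Z [22. 35. 51.]
scene dark -20 26 X [-92. -90. -89.] Z [24. 32. 43.]
scene dark 0 24 X [-91. -90. -90.] Z [ 23.  31. 101.]
scene dark 20 97 X [-92. -90. -89.] Z [ 27.  62. 101.]
scene dark 40 104 X [-92. -90. -89.] Z [24. 64. 98.]
scene dark 60 88 X [-91. -90. -88.] Z [27. 61. 91.]
scene dark 80 41 X [-91. -90. -89.] Z [25. 56. 77.]
[[-131, 88, 102, 627], [-134, 85, 103, 688], [-127, 81, 101, 573], [-132, 83, 99, 720], [-127, 77, 101, 658], [-89, 110, 43, 488], [-134, 80, 100, 730], [-129, 75, 100, 719], [-125, 67, 104, 678], [-145, 75, 109, 695], [-135, 75, 101, 733], [-131, 69, 103, 727], [-124, 64, 101, 706], [-119, 6
[... 7224 characters left out ...]
[-152, 47, 33, 569], [-142, 50, 24, 589], [-152, 46, 30, 564], [-154, 49, 24, 587], [-152, 47, 22, 537], [-130, -72, 109, 513], [-131, -77, 112, 510], [-131, -77, 108, 520], [-131, -74, 101, 505], [-131, -70, 93, 402], [-129, -79, 101, 372], [-132, -76, 97, 504], [-94, -74, 70, 603], [-132, -75, 92, 505], [-131, -69, 82, 538], [-94, -78, 67, 603], [-131, -75, 85, 505], [-93, -81, 65, 479], [-131, -79, 86, 564], [-132, -72, 75, 532], [-113, -79, 70, 336], [-107, -82, 70, 719], [-132, -80, 80, 569], [-110, -83, 69, 598], [-133, -73, 69, 526], [-114, -80, 64, 382], [-108, -84, 64, 635], [-131, -75, 66, 516], [-113, -83, 63, 507], [-131, -75, 63, 525], [-131, -79, 64, 482], [-131, -79, 56, 476]]
```

The door's front face measures X = −90.5 mm at every point along its width, so it is parallel to the box and seated. The force rise was the end stop. I'll back off and lift.

move_arm:
  deltas:
    - [[1,6,0,0,0],[1,8,0,0,0],[1,15,0,0,0],[1,20,0,0,0],[1,10,0,0,0],[1,0,0,-30,0],[1,0,0,-40,0],[1,0,0,-40,0],[1,0,0,-40,0],[1,0,0,-40,0]]

```text
time: 5.52
tcp_pos: [0.3494, -0.2431, 0.2665]
ee_rot: [[-0.949, 0.316, 0.002], [0.316, 0.949, -0.001], [-0.002, -0.0, -1.0]]
wrist_force: [1.1, -0.8, 0.2]
gripper_width: 1.001
gripper_force: 0.0
```

move_arm:
  deltas:
    - [[0.45,0,0,-30,7.1],[0.45,0,0,0,7.1],[0.45,0,0,0,7.1],[0.45,0,0,0,7.1],[0.45,0,0,0,7.1],[0.45,0,0,0,7.1],[0.45,0,0,0,7.1],[0.45,0,0,0,7.1],[0.45,0,0,0,7.1],[0.45,0,0,0,7.1]]

```text
time: 6.35
tcp_pos: [0.3497, -0.2434, 0.2946]
ee_rot: [[-0.004, 1.0, 0.001], [1.0, 0.004, -0.001], [-0.001, 0.001, -1.0]]
wrist_force: [-0.2, -0.2, 0.5]
gripper_width: 0.446
gripper_force: 0.0
```

move_arm:
  deltas:
    - [[0.45,0,0,0,6.3],[0.45,0,0,0,6.3],[0.45,0,0,0,6.3],[0.45,0,0,0,0]]

```text
time: 6.68
tcp_pos: [0.3497, -0.2434, 0.2946]
ee_rot: [[0.316, 0.949, 0.001], [0.949, -0.316, -0.001], [-0.0, 0.001, -1.0]]
wrist_force: [-0.0, -0.1, 0.0]
gripper_width: 0.449
gripper_force: 0.0
```

```bash
python3 - <<'E'
from h import *
st([*W(-.1,0),.28])
E
```

```text
t6.68 tcp [ 349.7 -243.4  294.6] box XY [-171.2 -129. ] tooly deg -18.4 tilt [ 0.001 -0.001 -1.   ] F [-0.  -0.1  0. ] g 0.449 0.0 j6 -0.42
tool delta mm [129.   71.2  14.6]
```

move_arm:
  deltas:
    - [[0.45,21.5,18.3,0,0],[0.45,21.5,18.3,0,0],[0.45,21.5,18.3,0,0],[0.45,21.5,18.3,0,0],[0.45,21.5,18.3,0,0],[0.45,21.5,18.3,0,0],[0.45,0,0,0,0]]

```text
time: 7.27
tcp_pos: [0.4973, -0.1528, 0.2933]
ee_rot: [[0.307, 0.952, 0.001], [0.952, -0.307, 0.002], [0.002, 0.0, -1.0]]
wrist_force: [-0.1, -0.0, -0.0]
gripper_width: 0.452
gripper_force: 0.0
```

```bash
python3 - <<'E'
from h import *
st([*W(-.061,0),.164])
a=snapshot("wrist");p=cloud(a);np.save("w.npy",p)
cv2.imwrite("pics/wrist1.png",a["frame"][...,::-1])
F=a["frame"].astype(int).sum(-1)
q=p[...,:2]-O;X=q@bx*1000;Y=q@by*1000;Z=p[...,2]*1000
m=(X<-50)&(X>-80)&(abs(Y)<45)&(Z>155)&(Z<185)
for y0 in range(-45,45,10):
    k=m&(Y>=y0)&(Y<y0+10)
    if k.sum()>5: print(y0,k.sum(),"X",np.percentile(X[k],[3,50,97]).round(1),"Zmax",np.percentile(Z[k],95).round(1),"XatTop",X[k&(Z>np.percentile(Z[k],70))].mean().round(1))
for n in("scene","side"):
    b=snapshot(n);p=cloud(b).reshape(-1,3);G=b["frame"].reshape(-1,3).astype(int).sum(1)
    q=p[:,:2]-O;X=q@bx*1000;Y=q@by*1000;Z=p[:,2]*1000
    m=(X>-140)&(X<-82)&(G<200)&(Z>25)&(Z<95)
    for lo,hi in((-112,-95),(-60,-40),(0,20),(60,90)):
        k=m&(Y>lo)&(Y<hi); 
        if k.sum()>5: print(n,lo,k.sum(),np.median(X[k]).round(1))
E
```

```text
t7.27 tcp [ 497.3 -152.8  293.3] box XY [-59.8   3.5] tooly deg -17.9 tilt [ 0.001  0.002 -1.   ] F [-0.1 -0.  -0. ] g 0.452 0.0 j6 -0.10
tool delta mm [ -3.8  -1.2 129.3]
-45 78 X [-61.5 -55.4 -50. ] Zmax 170.9 XatTop -54.5
-35 83 X [-65.1 -59.8 -54.4] Zmax 172.3 XatTop -59.9
-25 103 X [-65.2 -59.9 -54.5] Zmax 172.7 XatTop -59.4
-15 111 X [-65.2 -59.9 -53.6] Zmax 172.7 XatTop -59.6
-5 110 X [-65.3 -60.  -53.8] Zmax 172.8 XatTop -59.4
5 116 X [-65.4 -59.2 -54. ] Zmax 172.8 XatTop -59.1
15 105 X [-64.4 -59.3 -54.1] Zmax 172.9 XatTop -59.2
25 115 X [-65.  -59.4 -54.2] Zmax 173.0 XatTop -59.3
35 99 X [-61.5 -56.4 -50.5] Zmax 171.0 XatTop -56.2
scene -112 114 -90.3
scene -60 82 -90.7
scene 0 90 -90.3
scene 60 122 -90.0
side -112 129 -90.9
side -60 66 -91.3
side 0 77 -91.0
side 60 112 -90.7
```

View pics/wrist1.png

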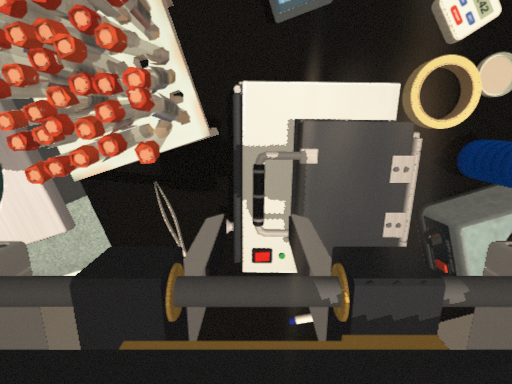

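Wrist view: the door is flush at columns 234–242 with its knob at (230,226), and the handle sleeve is at (259,193) between the fingers' closing lines. The bar measures X = −60, z = 0.167, as specified. I'll descend and grip.

move_arm:
  deltas:
    - [[0.45,-3.5,0,25,0.5],[0.45,0,0,25,0],[0.45,0,0,25,0],[0.45,0,0,20,0],[0.45,0,0,16,0],[0.45,0,0,12,0],[0.45,0,0,0,0]]

```text
time: 8.0
tcp_pos: [0.4909, -0.1588, 0.1688]
ee_rot: [[0.323, 0.946, -0.005], [0.946, -0.323, 0.002], [0.0, -0.005, -1.0]]
wrist_force: [-0.7, 0.3, -0.7]
gripper_width: 0.447
gripper_force: 0.0
```

```bash
python3 - <<'E'
from h import *
st([*W(-.060,0),.170])
E
```

```text
t8.00 tcp [ 490.9 -158.8  168.8] box XY [-63.9  -4.1] tooly deg -18.8 tilt [-0.005  0.002 -1.   ] F [-0.7  0.3 -0.7] g 0.447 0.0 j6 -0.09
tool delta mm [ 4.1  3.9 -1.2]
```

move_arm:
  deltas:
    - [[0.45,0,0,0,0],[0.45,0,0,0,0]]

```text
time: 8.17
tcp_pos: [0.4935, -0.1593, 0.1731]
ee_rot: [[0.323, 0.947, 0.003], [0.947, -0.323, -0.001], [-0.0, 0.003, -1.0]]
wrist_force: [0.1, -0.0, 1.1]
gripper_width: 0.448
gripper_force: 0.0
```

```bash
python3 - <<'E'
from h import *
st([*W(-.060,0),.170])
E
```

```text
t8.17 tcp [ 493.5 -159.3  173.1] box XY [-61.3  -3.8] tooly deg -18.8 tilt [ 0.003 -0.001 -1.   ] F [ 0.1 -0.   1.1] g 0.448 0.0 j6 -0.09
tool delta mm [3.8 1.3 3.1]
```

move_arm:
  deltas:
    - [[0.45,3.8,1.3,3,0],[0.45,0,0,0,0],[0.1,0,0,0,0],[0,0,0,0,0],[0,0,0,0,0],[0,0,0,0,0],[0,0,0,0,0],[0,0,0,0,0],[0,0,0,0,0],[0,0,0,0,0]]

```text
time: 9.0
tcp_pos: [0.4974, -0.1561, 0.169]
ee_rot: [[0.322, 0.947, 0.005], [0.947, -0.322, -0.002], [0.0, 0.005, -1.0]]
wrist_force: [4.5, -1.2, -0.3]
gripper_width: 0.117
gripper_force: 30.0
```

```bash
python3 - <<'E'
from h import *
st([*W(-.060,0),.170])
E
```

```text
t9.00 tcp [ 497.4 -156.1  169. ] box XY [-58.7   0.5] tooly deg -18.8 tilt [ 0.005 -0.002 -1.   ] F [ 4.5 -1.2 -0.3] g 0.117 30.0 j6 -0.09
tool delta mm [-0.5 -1.3 -1. ]
```

```bash
python3 - <<'E'
import numpy as np
f=np.radians(np.arange(0,91,3));y=158*(1-np.cos(f));z=158*np.sin(f)
print([[0,0,round(a,1),-round(b,1),0] for a,b in zip(np.diff(y),np.diff(z))])
E
```

```text
[[0, 0, np.float64(0.2), np.float64(-8.3), 0], [0, 0, np.float64(0.6), np.float64(-8.2), 0], [0, 0, np.float64(1.1), np.float64(-8.2), 0], [0, 0, np.float64(1.5), np.float64(-8.1), 0], [0, 0, np.float64(1.9), np.float64(-8.0), 0], [0, 0, np.float64(2.3), np.float64(-7.9), 0], [0, 0, np.float64(2.8), np.float64(-7.8), 0], [0, 0, np.float64(3.2), np.float64(-7.6), 0], [0, 0, np.float64(3.6), np.float64(-7.5), 0], [0, 0, np.float64(3.9), np.float64(-7.3), 0], [0, 0, np.float64(4.3), np.float64(-7.1), 0], [0, 0, np.float64(4.7), np.float64(-6.8), 0], [0, 0, np.float64(5.0), np.float64(-6.6), 0], [0, 0, np.float64(5.4), np.float64(-6.3), 0], [0, 0, np.float64(5.7), np.float64(-6.0), 0], [0, 0, np.float64(6.0), np.float64(-5.7), 0], [0, 0, np.float64(6.3), np.float64(-5.4), 0], [0, 0, np.float64(6.6), np.float64(-5.0), 0], [0, 0, np.float64(6.8), np.float64(-4.7), 0], [0, 0, np.float64(7.1), np.float64(-4.3), 0], [0, 0, np.float64(7.3), np.float64(-3.9), 0], [0, 0, np.float64(7.5), np.float64(-3.6), 0], [0, 0, np.float64(7.6), np.float64(-3.2), 0], [0, 0, np.float64(7.8), np.float64(-2.8), 0], [0, 0, np.float64(7.9), np.float64(-2.3), 0], [0, 0, np.float64(8.0), np.float64(-1.9), 0], [0, 0, np.float64(8.1), np.float64(-1.5), 0], [0, 0, np.float64(8.2), np.float64(-1.1), 0], [0, 0, np.float64(8.2), np.float64(-0.6), 0], [0, 0, np.float64(8.3), np.float64(-0.2), 0]]
```

move_arm:
  deltas:
    - [[0,0,0.2,-8.3,0],[0,0,0.6,-8.2,0],[0,0,1.1,-8.2,0],[0,0,1.5,-8.1,0],[0,0,1.9,-8,0],[0,0,0,0,0]]

```text
time: 9.5
tcp_pos: [0.5028, -0.1579, 0.211]
ee_rot: [[0.322, 0.947, 0.006], [0.947, -0.322, -0.002], [0.0, 0.006, -1.0]]
wrist_force: [5.8, -1.4, -2.6]
gripper_width: 0.118
gripper_force: 30.0
```

```bash
cat >> h.py <<'E'
def arc():
    s=st();p=s["tcp_pos"];X=(p[:2]-O)@bx*1000
    r=np.array([X-99.3,p[2]*1000-169]);print("radius %.1f angle deg %.1f"%(np.hypot(*r),np.degrees(np.arctan2(r[1],-r[0]))))
E
python3 -c "
from h import *
arc()"
```

```text
t9.50 tcp [ 502.8 -157.9  211. ] box XY [-53.    0.4] tooly deg -18.8 tilt [ 0.006 -0.002 -1.   ] F [ 5.8 -1.4 -2.6] g 0.118 30.0 j6 -0.08
radius 158.0 angle deg 15.4
```

move_arm:
  deltas:
    - [[0,0,3.3,-7.9,0],[0,0,3.3,-7.8,0],[0,0,3.2,-7.6,0],[0,0,3.6,-7.5,0],[0,0,3.9,-7.3,0],[0,0,4.3,-7.1,0],[0,0,4.7,-6.8,0],[0,0,5,-6.6,0],[0,0,5.4,-6.3,0],[0,0,5.7,-6,0]]

```text
time: 10.33
tcp_pos: [0.5409, -0.1708, 0.2804]
ee_rot: [[0.322, 0.947, -0.001], [0.947, -0.322, 0.001], [0.0, -0.001, -1.0]]
wrist_force: [3.2, -1.3, -4.3]
gripper_width: 0.116
gripper_force: 30.0
```

```bash
python3 -c "
from h import *
arc()"
```

```text
t10.33 tcp [ 540.9 -170.8  280.4] box XY [-12.7   0.3] tooly deg -18.8 tilt [-0.001  0.001 -1.   ] F [ 3.2 -1.3 -4.3] g 0.116 30.0 j6 -0.08
radius 158.0 angle deg 44.9
```

move_arm:
  deltas:
    - [[0,0,6,-5.7,0],[0,0,6.3,-5.4,0],[0,0,6.6,-5,0],[0,0,6.8,-4.7,0],[0,0,7.1,-4.3,0],[0,0,7.3,-3.9,0],[0,0,7.5,-3.6,0],[0,0,7.6,-3.2,0],[0,0,7.8,-2.8,0],[0,0,0,0,0]]

```text
time: 11.17
tcp_pos: [0.6007, -0.1909, 0.3192]
ee_rot: [[0.322, 0.947, -0.001], [0.947, -0.322, 0.001], [0.001, -0.002, -1.0]]
wrist_force: [0.1, 1.8, -1.3]
gripper_width: 0.119
gripper_force: 30.0
```

```bash
python3 -c "
from h import *
arc()"
```

```text
t11.17 tcp [ 600.7 -190.9  319.2] box XY [50.4  0. ] tooly deg -18.8 tilt [-0.001  0.001 -1.   ] F [ 0.1  1.8 -1.3] g 0.119 30.0 j6 -0.07
radius 158.0 angle deg 72.0
```

move_arm:
  deltas:
    - [[0,0,7.9,-2.3,0],[0,0,8,-1.9,0],[0,0,8.1,-1.5,0],[0,0,8.2,-1.1,0],[0,0,6,-0.5,0],[0,0,5,-0.3,0],[0,0,3,0,0],[0,0,2,0,0],[0,0,0,0,0],[0,0,0,0,0]]

```text
time: 12.0
tcp_pos: [0.6459, -0.2062, 0.327]
ee_rot: [[0.322, 0.947, 0.001], [0.947, -0.322, 0.0], [0.001, 0.001, -1.0]]
wrist_force: [1.0, 2.2, 1.2]
gripper_width: 0.119
gripper_force: 30.0
```

```bash
python3 - <<'E'
from h import *
arc()
im=[]
for n in("scene","side","wrist"):
    a=snapshot(n);p=cloud(a).reshape(-1,3);F=a["frame"].reshape(-1,3).astype(int).sum(1)
    if n!="wrist": im.append(cv2.resize(a["frame"][60:260,190:390,::-1],(400,400)))
    q=p[:,:2]-O;X=q@bx*1000;Y=q@by*1000;Z=p[:,2]*1000
    m=(X>60)&(X<140)&(abs(Y)<70)&(Z>190)&(Z<270)&(F<330)
    if m.sum()>20:
        c=np.polyfit(Z[m],X[m],1);k=m&(abs(X-np.polyval(c,Z))<4);c=np.polyfit(Z[k],X[k],1)
        print(n,k.sum(),"lean deg back of upright",np.degrees(np.arctan(c[0])).round(2),"X at 167",np.polyval(c,167).round(1))
    m=(X>-140)&(X<-82)&(F<200)&(Z>25)&(Z<95)
    for lo,hi in((-112,-95),(60,90)):
        k=m&(Y>lo)&(Y<hi)
        if k.sum()>5:print("door",n,lo,np.median(X[k]).round(1))
cv2.imwrite("pics/up.png",np.hstack(im))
E
```

```text
t12.00 tcp [ 645.9 -206.2  327. ] box XY [98.1 -0.2] tooly deg -18.8 tilt [ 0.001  0.    -1.   ] F [1.  2.2 1.2] g 0.119 30.0 j6 -0.07
radius 158.0 angle deg 89.6
scene 1156 lean deg back of upright -0.57 X at 167 95.7
door scene -112 -90.4
door scene 60 -90.2
side 1296 lean deg back of upright -0.52 X at 167 94.9
door side -112 -90.9
door side 60 -90.8
```

View pics/up.png

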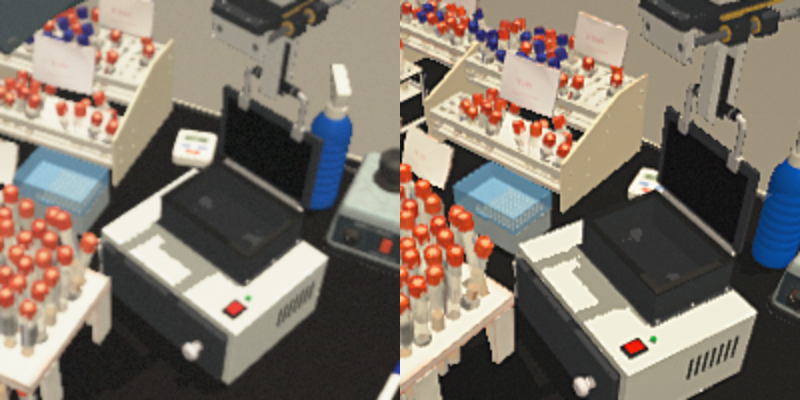

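Both views show the flap upright in the gripper and the door shut. Plate fit and arc both put it about 0.5° short of upright, so I'll nudge 1.2 mm back and settle.

move_arm:
  deltas:
    - [[0,0,1.2,0,0],[0,0,0,0,0],[0,0,0,0,0],[0,0,0,0,0],[0,0,0,0,0],[0,0,0,0,0],[0,0,0,0,0],[0,0,0,0,0],[0,0,0,0,0],[0,0,0,0,0]]

```text
time: 12.98
tcp_pos: [0.6473, -0.2067, 0.3269]
ee_rot: [[0.322, 0.947, 0.001], [0.947, -0.322, 0.0], [0.001, 0.001, -1.0]]
wrist_force: [1.8, 5.0, 3.9]
gripper_width: 0.117
gripper_force: 30.0
```

```bash
python3 - <<'E'
from h import *
arc()
for n in("scene","side"):
    a=snapshot(n);p=cloud(a).reshape(-1,3);F=a["frame"].reshape(-1,3).astype(int).sum(1)
    q=p[:,:2]-O;X=q@bx*1000;Y=q@by*1000;Z=p[:,2]*1000
    m=(X>60)&(X<140)&(abs(Y)<70)&(Z>190)&(Z<270)&(F<330)
    c=np.polyfit(Z[m],X[m],1);k=m&(abs(X-np.polyval(c,Z))<4);c=np.polyfit(Z[k],X[k],1)
    print(n,"lean",np.degrees(np.arctan(c[0])).round(2))
E
```

```text
t12.98 tcp [ 647.3 -206.7  326.9] box XY [99.5 -0.3] tooly deg -18.8 tilt [ 0.001  0.    -1.   ] F [1.8 5.  3.9] g 0.117 30.0 j6 -0.06
radius 157.9 angle deg 90.1
scene lean 0.02
side lean -0.04
```

move_arm:
  deltas:
    - [[0,1,0,-0.7,0],[0,0,0,0,0],[0,0,0,0,0],[0,0,0,0,0],[0,0,0,0,0],[0,0,0,0,0],[0,0,0,0,0],[0,0,0,0,0]]

```text
time: 13.75
tcp_pos: [0.6472, -0.2066, 0.3269]
ee_rot: [[0.323, 0.946, -0.0], [0.946, -0.323, -0.001], [-0.001, -0.0, -1.0]]
wrist_force: [1.0, 0.5, 2.3]
gripper_width: 0.117
gripper_force: 30.0
```

```bash
python3 - <<'E'
from h import *
arc()
s=read_state();X=(s["tcp_pos"][:2]-O)@bx*1000
if 97.5<X<101 and s["gripper_force"]>20: print(bot.sign_off())
E
```

```text
t13.75 tcp [ 647.2 -206.6  326.9] box XY [99.5 -0.2] tooly deg -18.8 tilt [-0.    -0.001 -1.   ] F [1.  0.5 2.3] g 0.117 30.0 j6 -0.06
radius 157.9 angle deg 90.1
the job is handed in; nothing more can be done
None
```

The door is shut on its catch, the flap is held upright by its handle (within about 0.1° of vertical), and the job was handed in at 13.75 s; no contact with the things around the box was seen, though I did not re-measure their positions at the end.

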